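# Fit the strainer disk and screw down the clamp ring of the paint filter pot

## Task

Close the paint filter pot: first put the loose strainer disk by its knob flat into the pot's mouth and let go of it, then set the clamp ring over it and screw the ring clockwise until it is fully home against its stops, so that it holds the disk pressed down. Work gently, by feel: press and turn lightly, do not wrench the ring or jam the disk, and leave the paint pots, tape, brush and tools round about where they are.

Things in the scene. Friction and masses are not known exactly. Their poses are not given: they have to be found in the camera images.
- pot: Blue round filter pot (71 mm diameter, body up to 42 mm) bolted to the bench on a dark square plate 100x100x8 mm. Origin: centre of the plate's underside, z up. A steel neck (53.5 mm outside, 46.4 mm bore) stands on it, rim 66 mm above the worktop. The neck may stand at any rotation about the vertical, which the pot's pose does NOT tell: find it by feel or sight. It does not turn under the ring.
- pot_mouth (a point): Centre of the neck's mouth at the height of its rim, 66 mm above the pot's origin, z up. In the bore, 4 mm below the rim, is a sprung rubber seat (2 N/mm, 3 N preload, 7 mm travel).
- pot_thread (a point): On the neck's axis at mid-height of its thread, 8.8 mm below the rim. Four equal ridges outside the neck, 90 degrees apart, 63 mm diameter over all, 2.5 mm thick. Each runs 44 degrees round, sinks 5.7 mm per rad going clockwise seen from above, and ends at its low end in a stop 5 degrees wide; then comes a gap of 41 degrees. Their upper faces lie 5 to 10 mm below the rim. Tells no rotation of the neck.
- disk: Loose brass strainer disk, 44 mm diameter, 8 mm thick, lower edge chamfered, with a black round knob (12 mm diameter, 16 mm high) in the middle of its top. Lies flat on the worktop, knob up. About 0.08 kg. Origin: centre of its underside, z up. 1.2 mm clearance all round in the mouth; seated, its underside is 4 mm below the rim; with the ring screwed home about 7 mm below.
- disk_knob (a point): Middle of the disk's knob, 16 mm above the disk's underside.
- ring: Aluminium clamp ring, 71 mm diameter, open below, red ribs outside at its four lugs, a black bridge across its top. Lies right way up, about 0.12 kg. Origin: centre of the underside of its skirt, z up. Skirt 18 mm high and 64.6 mm in diameter inside, under a 4 mm flange with a 30 mm hole (the knob comes through it).
- ring_lugs (a point): On the ring's axis, 3 mm above its origin, at the height of its four inward lugs: pins 3.6 mm thick, round ends reaching in to 55.6 mm diameter, 90 degrees apart, at 45 degrees to the bridge. Turned clockwise seen from above, the lugs slide off the ridges, drop into the gaps, run under the next ridges and meet the stops: from any start at most about 130 degrees in all. Friction then holds the ring.
- ring_grip (a point): Centre of the ring's bridge bar, 46 mm above the ring's origin. Bar along x: 64 mm long, 12 mm wide (y), 14 mm high. Skirt's underside below the pot's rim: 8 to 13 mm with the lugs on the ridges; 14 mm in the gaps, flange resting on the seated disk; 17 mm at the stops, drawn down against the spring. Turning takes about 0.1 N m; 0.3 N m felt at the stops is enough, 0.8 is wrenching.
- paint_pot: Bystander: closed white paint pot with blue lid, 71 mm diameter, 76 mm high; origin at the centre of its underside.
- small_pot: Bystander: small closed pot with yellow lid, 53 mm diameter, 50 mm high; origin at the centre of its underside.
- tape: Bystander: roll of yellow tape lying flat, 66 mm diameter, 18 mm high; origin at the centre of its underside.
- screwdriver: Bystander: yellow screwdriver lying flat, 187 mm long along its y.
- brush: Bystander: flat paint brush, 186 mm long along its y.
- pliers: Bystander: red pliers lying flat, 171 mm long along its y.
- sand_block: Bystander: brown sanding block, 62x100x36 mm.
There are look-alikes about, which are no part of the job. Several things have the shape of the ring; the one meant has the colours described above.

How it is judged:
By the outcome, as a careful person would: the job done as asked, in the order asked, and still so for the second after the job is handed in, with the robot touching nothing.
It also fails if it takes over 72 s, if anything falls off the work surface, if the arm or the gripper's body presses on something with over 40 N, if the wrist force passes 120 N, or if a joint passes its speed limit or range.

## Robot

A 7-joint arm with a two-finger parallel gripper is mounted at the origin on a cart in front of the work surface, level with it; the furniture and walls round the work are solid. World frame = base frame: x ahead of the robot, y to its left, z up, the work surface at z = 0. Lengths are in m, angles in rad, forces in N, time in s.
With the tool pointing down it reaches from about 0.425 to 0.95 m from the base axis. Payload 4.7 kg.
Tool frame: the origin (TCP) lies on the centre line of the jaws, within the pads' length; the fingertips stand robot.nose_length ahead of it and the grasp point (between the pads) lies 8 mm behind it (robot.nose_length is the distance from the TCP to the fingertips, in m); z points along the fingers, y is the line along which they close (so a half turn about z gives the same grasp; the last joint's range is limited). The gripper opens to 85 mm and grips with 20 to 120 N. Pads are 22 mm wide; open, the fingers measure 114 mm over their backs; the gripper's body (76 mm by 85 mm) begins 54 mm behind the grasp point. The pads swing forward as they close: fully open they stand 13 mm farther back than shut.
Start: joints at [1.146, 0.469, -0.049, 1.532, 0.024, 1.141, -0.082], TCP at [0.26, -0.623, 0.242] pointing down, gripper open.
Joint ranges: [-2.59, 2.59], [-0.33, 1.99], [-1.39, 1.29], [0.1, 2.45], [-1.04, 4.18], [0.21, 1.99], [-2.66, 2.66]. Speed limits (rad/s): [2.57, 2.57, 3.14, 3.14, 3.14, 3.14, 3.14].

## Interface

Orientations are given as [roll, pitch, yaw] about the fixed x, y, z axes, in that order (R = Rz(yaw) Ry(pitch) Rx(roll)).
In Python, from plant import robot gives the robot as it stands. Calls block until the motion is done:
- robot.goto(position, orientation): joint-space move of the TCP to a pose.
- robot.move_straight(position, vel=0.15, attitude=None, contact_N=None): straight line of the TCP; attitude=None keeps the orientation; vel is the mean speed in m/s. With contact_N (N) it stops when the force on the tool has changed by that much, and returns True; else False.
- robot.move_joints(angles): joint-space move.
- robot.grip(opening, strength=None): opening from 0.0 (shut) to 1.0 (fully open); strength is the grip in N (None keeps the last); returns when the fingers have stopped.
- robot.sleep(seconds).
- robot.inverse_kinematics(position, orientation): joint angles nearest the present ones, or None.
- robot.sense(): the state.
- robot.grab_frame(name): name is "scene" or "top"; returns a dict with "image" (480x640x3 uint8, red, green, blue), "range_z" (480x640 float32, m along the optical axis (not along the pixel's ray), 0 where there is no reading), "fx", "fy", "cx", "cy" (pixels), "R" (3x3) and "t" (3): a world point X has camera coordinates R X + t. Camera axes: x right, y down, z forward; pixel columns grow to the right and rows downward; lengths in m; the calibration is good to about 2 mm. A picture is of the moment at which its call begins.
A pose or a line that the arm cannot do raises robot.IKError and nothing moves.
- robot.close_job(): hands the job in; it is judged then, once.
The state is a dict: "t": time; "joint_pos": joint angles; "joint_velocities": joint speeds; "effort": joint torques, N m; "tcp_pos": TCP position; "tcp_rot": TCP orientation; "wrist_force": force on the tool from outside, world axes, zero at the start; "torque": the same for the moment, N m; "opening": opening from 0.0 (shut) to 1.0 (fully open); "gripper_force": force on a finger pad.
Only numpy, scipy, OpenCV 4.12 (cv2) and the standard library are available. Lean on these libraries where they do the work, as an engineer would, in place of code of your own. Each camera call takes 0.05 s, during which the arm holds its last target. There are 200 camera calls.

## Working session

There is one attempt and no reset: what is moved stays moved. The work goes in short steps, each a Python script; the robot and the scene stay as the last script left them, time stands still between calls to the robot, and variables do not carry over. Pictures are saved under pics/ and viewed, at most 10 in all, crops included, and the job is handed in when it is done.

```bash
ls; mkdir -p pics
python3 - <<'E'
from plant import robot
import cv2,numpy as np
for n in("top","scene"):
    f=robot.grab_frame(n); cv2.imwrite(f"pics/{n}0.png",f["image"][:,:,::-1]); np.savez(f"pics/{n}0.npz",**f)
    print(n,f["fx"],f["cx"],f["cy"],(-f["R"].T@f["t"]).round(3),f["R"].round(2).tolist())
s=robot.sense(); print(robot.nose_length,s)
E
```

```text
pics
top 451.4675227660935 313.6301269444753 237.22276234011963 [ 0.25  -0.064  1.376] [[0.16, -0.99, -0.0], [-0.96, -0.16, -0.22], [0.22, 0.04, -0.97]]
scene 442.98429652418946 322.70794780047726 239.96579808249072 [-0.119  0.723  0.694] [[-0.74, -0.67, 0.0], [-0.36, 0.4, -0.84], [0.56, -0.63, -0.54]]
0.011 {'t': 0.1, 'joint_pos': array([ 1.14607163,  0.4693758 , -0.04858861,  1.53355599,  0.024097  ,
        1.1410096 , -0.08230714]), 'joint_velocities': array([-1.15987603e-03, -4.31012228e-04,  2.99977801e-04, -4.53337116e-03,
        9.44963543e-04,  9.86601883e-04,  7.59411516e-05]), 'effort': array([ 1.20900604e-03, -5.11511958e+01, -4.66130418e-02, -2.38390553e+01,
        1.08576013e-02,  4.34908798e-03,  1.42806641e-05]), 'tcp_pos': array([ 0.26007746, -0.62234284,  0.24136403]), 'tcp_rot': array([-3.13983038e+00,  6.12983868e-05,  3.95839306e-01]), 'wrist_force': array([0.02782822, 0.36635852, 0.31288864]), 'torque': array([ 0.03066   , -0.01109721, -0.04350032]), 'gripper_force': 0.0, 'opening': 0.9977739689291045}
```

View pics/top0.png

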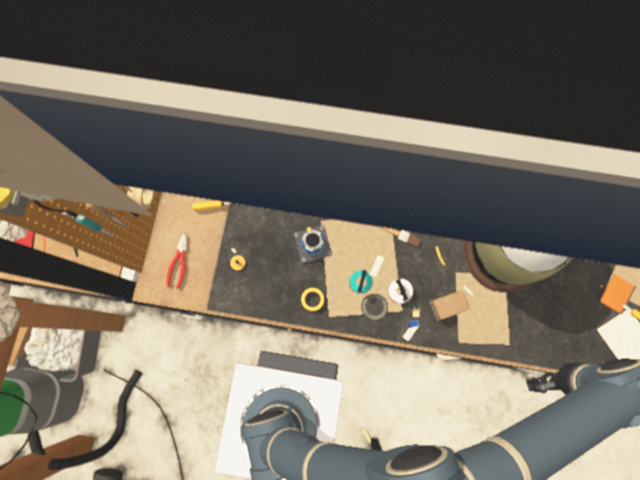

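View pics/scene0.png

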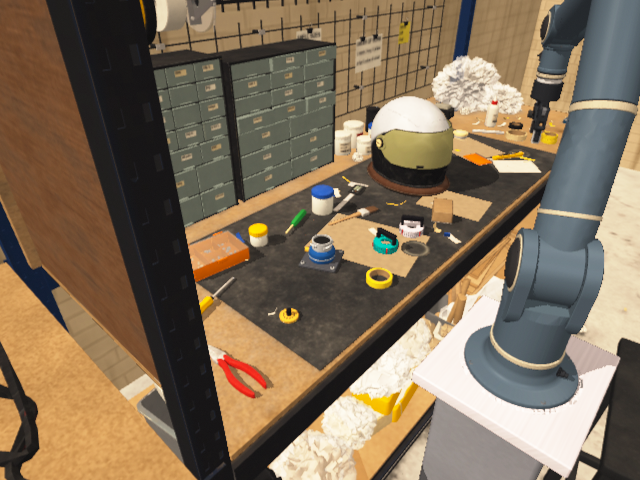

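The top view shows the pot at (312,241), the disk at (238,262), a teal look-alike at (361,281) and a white/black candidate ring at (401,290). I'll enlarge and measure.

```bash
cat > h.py <<'E'
import numpy as np,cv2
def w(f,u,v,z=None):
    "pixel -> world; depth from range_z, or intersect with plane z"
    d=np.array([(u-f["cx"])/f["fx"],(v-f["cy"])/f["fy"],1.]); R,t=f["R"],f["t"]; c=-R.T@t; r=R.T@d
    if z is None: return c+r*float(f["range_z"][int(round(v)),int(round(u))])
    return c+r*(z-c[2])/r[2]
E
python3 - <<'E'
import numpy as np,cv2
from h import w
f=dict(np.load("pics/top0.npz"));g=dict(np.load("pics/scene0.npz"))
a=f["image"][220:310,220:420,::-1]; b=g["image"][205:330,260:460,::-1]
a=cv2.resize(a,None,fx=4,fy=4,interpolation=cv2.INTER_CUBIC);
cv2.imwrite("pics/a.png",a)
cv2.imwrite("pics/b.png",cv2.resize(b,None,fx=4,fy=4,interpolation=cv2.INTER_CUBIC))
for n,F,u,v in[("pot",f,312,241),("disk",f,238,262),("teal",f,361,281),("white",f,401,290),("helmet",f,520,245),("wpot",g,320,195),("sand",f,450,305),("tape",f,313,291),("edge",f,300,325)]: print(n,w(F,u,v).round(3))
E
```

```text
pot [ 0.533 -0.005  0.063]
disk [0.441 0.208 0.022]
teal [ 0.44  -0.167  0.054]
white [ 0.25  -0.064  1.376]
helmet [ 0.272 -0.097  1.298]
wpot [ 0.703 -0.182  0.071]
sand [ 0.416 -0.437  0.033]
tape [ 0.392 -0.031  0.017]
edge [ 0.287 -0.009 -0.001]
```

View pics/a.png

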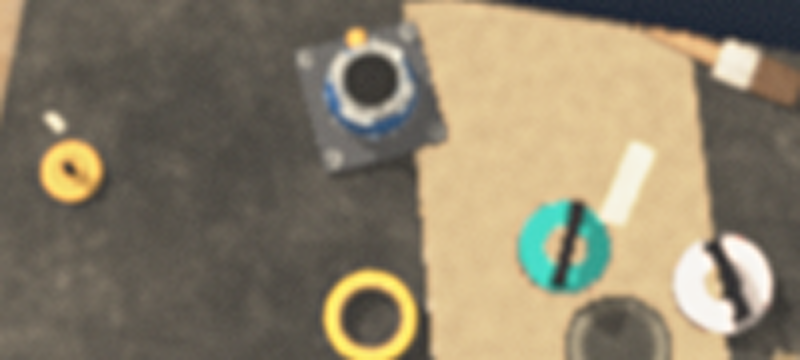

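View pics/b.png

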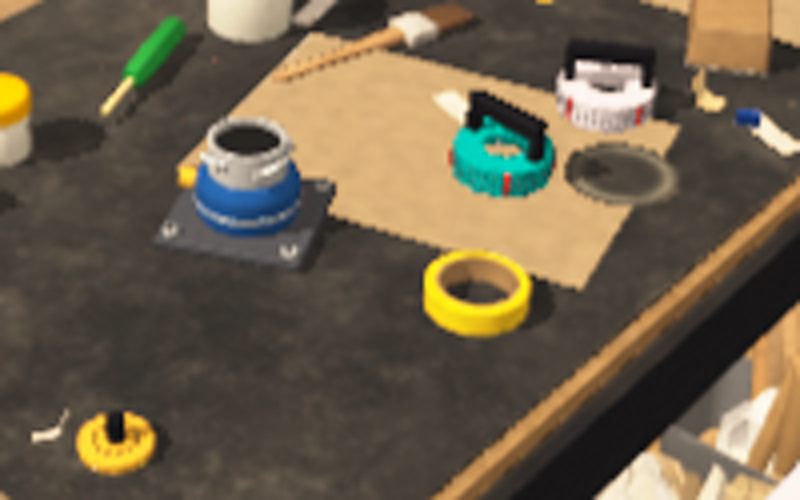

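The white ring with the black bridge and red ribs is the right one (top crop centre about (724,283)); the disk is at crop (71,171) and the neck mouth at (371,80). Next I'll refine these by colour masks and known heights, from both cameras.

Run:
```python
import numpy as np,cv2
from h import w
from plant import robot
f=dict(np.load("pics/top0.npz"));g=dict(np.load("pics/scene0.npz"))
def fit(F,box,cond,z,name):
    x0,y0,x1,y1=box; im=F["image"][y0:y1,x0:x1].astype(int); s=4
    im=cv2.resize(im.astype(np.uint8),None,fx=s,fy=s,interpolation=cv2.INTER_CUBIC).astype(int)
    m=cond(im[...,0],im[...,1],im[...,2]).astype(np.uint8)
    c=max(cv2.findContours(m,cv2.RETR_EXTERNAL,cv2.CHAIN_APPROX_NONE)[0],key=cv2.contourArea)
    h=cv2.convexHull(c)[:,0]; P=np.array([w(F,(u+.5)/s-.5+x0,(v+.5)/s-.5+y0,z)[:2] for u,v in h])
    (cx,cy),r=cv2.minEnclosingCircle((P*1000).astype(np.float32))
    rr=cv2.minAreaRect((P*1000).astype(np.float32)); print(name,"c",round(cx,1),round(cy,1),"d",round(2*r,1),"rect",np.round(rr[0],1),np.round(rr[1],1),round(rr[2],1))
yel=lambda r,g,b:(r>150)&(b<110)&(g>90)
dark=lambda r,g,b:(r<70)&(g<70)&(b<70)
fit(f,(228,250,248,275),yel,.006,"disk top")
fit(g,(276,300,302,326),yel,.006,"disk scene")
fit(f,(304,230,322,248),dark,.066,"bore top")
fit(f,(304,228,324,249),lambda r,g,b:(r>110)&(abs(r-b)<45),.066,"neck top")
fit(f,(385,275,418,305),lambda r,g,b:(r>150)&(b>140),.020,"ring top")
fit(f,(392,277,412,303),dark,.053,"bridge top")
fit(g,(398,213,428,228),dark,.053,"bridge scn")
fit(g,(311,233,336,246),dark,.063,"bore scn")
for p,y in[((.441,.205,.03),0),((.533,-.005,.1),0),((.42,-.26,.05),0)]:
  for y in(-1.57,0,1.57,3.14,.4):
    q=robot.inverse_kinematics(p,[np.pi,0,y]); print(p,y,None if q is None else np.round(q,2))
```

```text
disk top c 442.3 213.5 d 50.0 rect [442.7 213.9] [48.6 48.9] 55.4
disk scene c 440.5 214.2 d 52.2 rect [439.9 214.6] [44.3 51. ] 46.7
bore top c 537.8 -5.4 d 35.5 rect [537.4  -5.1] [32.8 33.5] 9.4
neck top c 542.8 -9.3 d 84.9 rect [542.6  -8. ] [63.3 59. ] 9.4
ring top c 437.9 -268.1 d 98.6 rect [ 436.3 -270. ] [89.2 56.9] 9.5
bridge top c 434.9 -286.7 d 56.6 rect [ 435.4 -287.7] [56.6  9.6] 27.6
bridge scn c 418.7 -271.5 d 98.4 rect [ 424.8 -274. ] [81.3 79.5] 30.7
bore scn c 536.9 -4.7 d 40.5 rect [537.2  -4.8] [34.7 34.8] 85.3
(0.441, 0.205, 0.03) -1.57 [ 0.34  0.84 -1.18  2.1   1.01  0.95  1.71]
(0.441, 0.205, 0.03) 0 [-0.1   0.53 -0.53  2.12  0.47  0.6  -2.54]
(0.441, 0.205, 0.03) 1.57 [ 0.21  0.69 -0.96  2.11  0.83  0.78 -1.29]
(0.441, 0.205, 0.03) 3.14 [ 0.28  0.76 -1.06  2.11  0.92  0.85  0.21]
(0.441, 0.205, 0.03) 0.4 [-0.08  0.54 -0.56  2.12  0.5   0.61 -2.16]
(0.533, -0.005, 0.1) -1.57 [-0.85  0.68  1.11  2.05 -0.79  0.92 -2.45]
(0.533, -0.005, 0.1) 0 [ 0.21  0.44 -0.35  1.99  0.21  0.75 -1.84]
(0.533, -0.005, 0.1) 1.57 [ 0.39  0.48 -0.58  1.98  0.37  0.79 -0.41]
(0.533, -0.005, 0.1) 3.14 [ 0.51  0.53 -0.76  1.97  0.49  0.83  1.05]
(0.533, -0.005, 0.1) 0.4 [ 0.25  0.45 -0.41  1.99  0.25  0.76 -1.47]
(0.42, -0.26, 0.05) -1.57 [ 0.3   0.45  0.21  2.13 -0.17  0.57 -2.51]
(0.42, -0.26, 0.05) 0 [ 0.56  0.45 -0.11  2.12  0.09  0.58 -1.19]
(0.42, -0.26, 0.05) 1.57 [ 0.78  0.48 -0.39  2.1   0.31  0.61  0.18]
(0.42, -0.26, 0.05) 3.14 [ 0.97  0.53 -0.64  2.09  0.51  0.67  1.57]
(0.42, -0.26, 0.05) 0.4 [ 0.62  0.45 -0.18  2.11  0.14  0.58 -0.84]
```

```bash
cat >> h.py <<'E'
from plant import robot
P=np.pi
def st(msg=""):
    s=robot.sense(); print(msg,"t%.1f"%s["t"],"p",(s["tcp_pos"]*1e3).round(1),"yaw%.2f"%s["tcp_rot"][2],"F",s["wrist_force"].round(1),"T",s["torque"].round(2),"op%.3f"%s["opening"],"g%.0f"%s["gripper_force"]); return s
E
python3 - <<'E'
from h import *
f=dict(np.load("pics/top0.npz"))
k=lambda a,b,z:w(f,220+(a+.5)/4-.5,220+(b+.5)/4-.5,z).round(4)
print("ring flange",k(724,283.5,.022),"bridge",k(728,279,.053),"ends",k(711,240,.053),k(745,318,.053),"disk",k(71.5,171,.008))
x,y=.4415,.2135
robot.grip(.4,25)
robot.goto([x,y,.10],[P,0,P]); st("above")
print(robot.move_straight([x,y,.022],.1,contact_N=6)); st("down")
robot.grip(0,25); st("g1")
robot.grip(.4)
robot.move_straight([x,y,.034],.1)
robot.goto([x,y,.034],[P,0,P/2]); robot.move_straight([x,y,.022],.05,contact_N=6); st("down2")
robot.grip(0,30); st("g2")
import cv2
g=robot.grab_frame("scene"); cv2.imwrite("pics/d1.png",cv2.resize(g["image"][240:360,220:380,::-1],None,fx=4,fy=4,interpolation=2))
E
```

```text
ring flange [ 0.4361 -0.2901  0.022 ] bridge [ 0.4356 -0.2874  0.053 ] ends [ 0.462  -0.2715  0.053 ] [ 0.4094 -0.303   0.053 ] disk [0.4414 0.2121 0.008 ]
above t3.7 p [442.1 212.8  99.9] yaw3.14 F [ 0.  -0.5 -0.2] T [ 0.01 -0.01  0.  ] op0.396 g0
False
down t4.6 p [441.8 213.9  22.4] yaw-3.14 F [ 0.7 -0.   0.4] T [-0.07  0.   -0.03] op0.396 g0
g1 t5.0 p [441.9 213.7  22.6] yaw3.14 F [-0.2 -0.7  3.5] T [-0.15  0.04  0.03] op0.123 g25
down2 t7.2 p [441.2 213.3  21.4] yaw1.57 F [-0.2  0.4  0.1] T [ 0.01 -0.02  0.01] op0.404 g0
g2 t7.5 p [441.7 213.7  22.2] yaw1.57 F [ 0.1 -0.2 -0.4] T [ 0.02 -0.03 -0.01] op0.118 g29
```

View pics/d1.png

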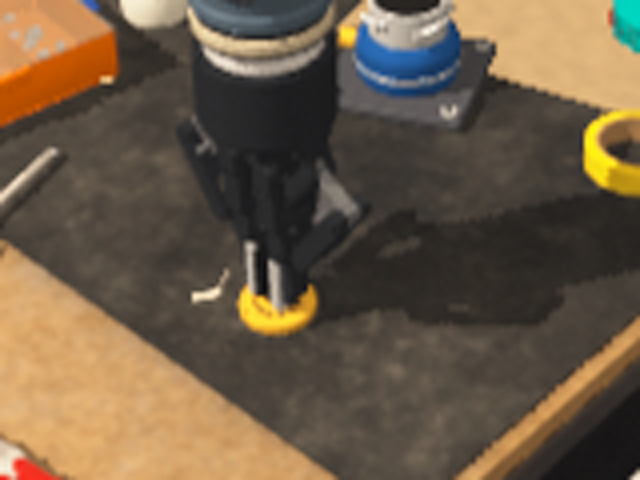

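The fingers hold the knob with the disk flat. Next: carry it to the mouth and feel it in.

Run:
```python
from h import *
x,y=.5375,-.005; OFF=.0218
robot.move_straight([.4415,.2137,.14],.15); st("lift")
robot.goto([x,y,.14],[P,0,P/2])
robot.move_straight([x,y,.066+OFF+.004],.12); st("over")
ok=False
for i in range(12):
    r=0 if i==0 else .0009*np.sqrt(i); a=2.4*i
    X,Y=x+r*np.cos(a),y+r*np.sin(a)
    robot.move_straight([X,Y,.066+OFF+.002],.05)
    hit=robot.move_straight([X,Y,.066-.0045+OFF],.03,contact_N=3.5)
    s=st(f"try{i} {hit}")
    if s["tcp_pos"][2]<.066-.0028+OFF: ok=True;break
print(ok)
g=robot.grab_frame("scene"); cv2.imwrite("pics/d2.png",cv2.resize(g["image"][200:290,270:390,::-1],None,fx=5,fy=5,interpolation=2))
```

```text
lift t8.5 p [440.9 213.1 139.2] yaw1.57 F [ 0.1 -0.6 -1. ] T [ 0.07 -0.01  0.02] op0.121 g29
over t10.0 p [537.6  -3.9  91.9] yaw1.57 F [ 0.   0.3 -0.3] T [ 0.04 -0.03  0.01] op0.116 g29
try0 False t10.6 p [538.   -5.   83.6] yaw1.57 F [1.  0.1 2.9] T [-0.08 -0.11 -0.06] op0.121 g29
True
```

View pics/d2.png

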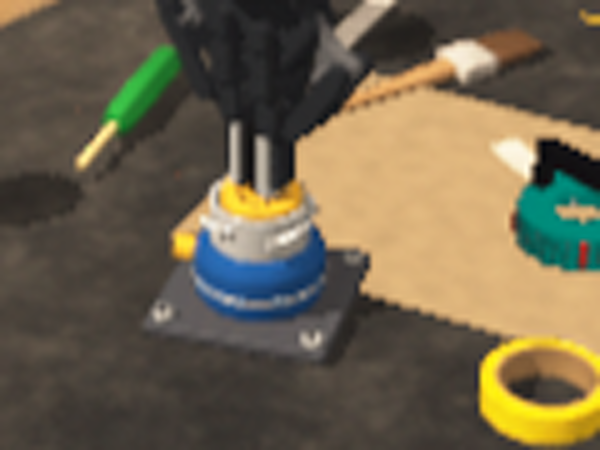

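The disk is seated in the mouth (underside about 4 mm below the rim, about 3 N spring force). Release it, centre the ring by its bridge ends, then grip it across the bar.

Run:
```python
from h import *
s=st(); X,Y=s["tcp_pos"][:2]
robot.grip(.35); robot.move_straight([.5375,-.005,.15],.15); st("released")
x,y,b=.4357,-.2882,np.radians(29)
robot.goto([x,y,.13],[P,0,b+P/2]); robot.grip(1.0,20)
print(robot.move_straight([x,y,.038],.12,contact_N=6)); st("down")
robot.grip(0,20); st("ends")
robot.grip(1.0); robot.move_straight([x,y,.09],.12)
for n,c in(("top",(360,430,260,320)),("scene",(380,460,190,250))):
    g=robot.grab_frame(n); 
    a,bb,cc,d=c; im=cv2.resize(g["image"][cc:d,a:bb,::-1],(400,300),interpolation=2); 
    full=im if n=="top" else np.hstack([full,im])
cv2.imwrite("pics/r1.png",full)
```

```text
t10.6 p [538.   -5.1  83.7] yaw1.57 F [ 1.5 -0.1  2.1] T [-0.08 -0.18 -0.03] op0.117 g29
released t11.6 p [537.   -5.3 149.6] yaw1.57 F [0.4 0.  0.4] T [ 0.04 -0.02 -0.01] op0.351 g0
False
down t14.2 p [ 436.3 -288.3   38.5] yaw2.08 F [0.7 0.9 0.2] T [ 0.02  0.03 -0.02] op1.000 g0
ends t14.6 p [ 436.4 -288.5   38.9] yaw2.08 F [-0.8 -0.3  6.7] T [0.1  0.1  0.04] op0.741 g22
```

View pics/r1.png

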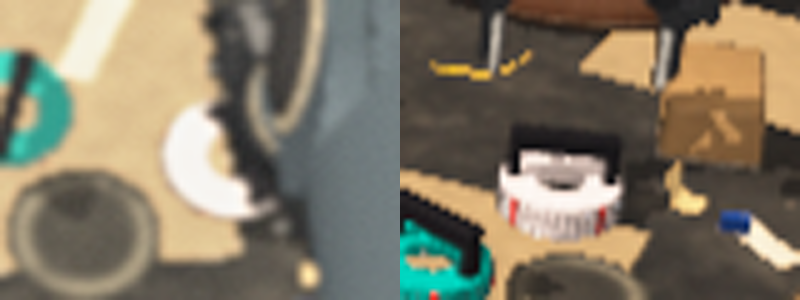

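The ring is in place; the ends grip measured about 63 mm, so it is centred. I'll grip across the bar high enough for the fingertips to clear the knob.

Run:
```python
from h import *
x,y,b=.4362,-.2884,np.radians(29)
robot.grip(.45); robot.goto([x,y,.09],[P,0,b+P])
print(robot.move_straight([x,y,.048],.1,contact_N=6)); st("down")
robot.grip(0,60); s=st("grip"); print(s["joint_pos"].round(2))
robot.move_straight([x,y,.16],.15); st("lift")
robot.goto([.5375,-.005,.16],[P,0,b+P]); s=st("over"); print(s["joint_pos"].round(2))
g=robot.grab_frame("scene"); cv2.imwrite("pics/r2.png",cv2.resize(g["image"][160:310,240:440,::-1],None,fx=4,fy=4,interpolation=2))
```

```text
False
down t17.9 p [ 436.4 -288.1   47.9] yaw-2.64 F [ 0.1 -0.8  0.1] T [-0.   -0.02  0.01] op0.449 g0
grip t18.2 p [ 436.8 -288.6   48.7] yaw-2.64 F [-0.2 -0.3  4. ] T [-0.    0.1   0.01] op0.121 g60
[ 1.29  0.78 -1.09  2.01  0.89  0.93  1.79]
lift t19.1 p [ 435.3 -288.4  159. ] yaw-2.64 F [ 0.8  0.2 -0.7] T [ 0.04  0.07 -0.03] op0.125 g59
over t20.3 p [537.4  -6.8 159.4] yaw-2.64 F [ 0.7 -1.  -1.1] T [-0.09  0.04 -0.02] op0.121 g59
[ 0.79  0.63 -1.19  1.9   0.67  1.08  1.4 ]
```

View pics/r2.png

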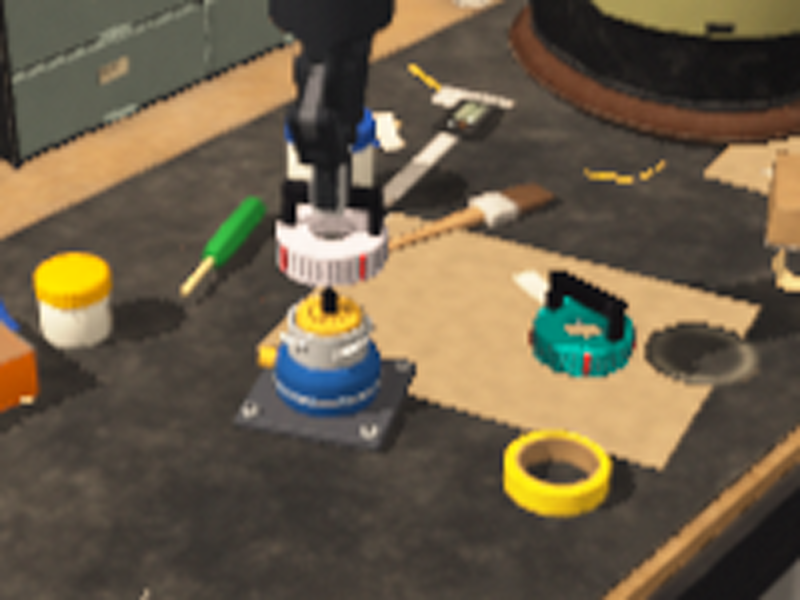

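The disk sits flat in the mouth, knob up, and the ring hangs level over it. Lower by feel.

Run:
```python
from h import *
x,y,OFF=.5377,-.005,.0485; R=.066+OFF
s0=st("free")
for i in range(14):
    r=0 if i==0 else .0008*np.sqrt(i); a=2.4*i
    X,Y=x+r*np.cos(a),y+r*np.sin(a)
    robot.move_straight([X,Y,R+.002],.08)
    hit=robot.move_straight([X,Y,R-.0135],.03,contact_N=4)
    s=st(f"try{i} {hit} depth {1e3*(R-robot.sense()['tcp_pos'][2]):.1f}")
    if R-s["tcp_pos"][2]>.005: break
```

```text
free t20.4 p [537.4  -7.1 159.4] yaw-2.64 F [-0.4 -0.4 -1.2] T [-0.04 -0.05 -0.01] op0.119 g59
try0 True depth 9.3 t21.5 p [538.4  -4.9 105.2] yaw-2.64 F [-0.2 -0.7  5.6] T [-0.12  0.2   0.07] op0.120 g60
```

```bash
cat >> h.py <<'E'
def turn(c,yaw,n,d=.05,Fd=4,Tmax=.3,R=.1145):
    "c: commanded xyz (mutable). Turn clockwise in steps, holding Fz near Fd and lateral forces near 0."
    for i in range(n):
        yaw-=d
        robot.move_straight(c,.05,attitude=[P,0,yaw])
        s=robot.sense(); F=s["wrist_force"]; T=s["torque"][2]
        print(f"t{s['t']:.2f} yaw {yaw:.2f}/{s['tcp_rot'][2]%(2*P):.2f} depth {1e3*(R-s['tcp_pos'][2]):.1f} cmd {np.round(np.array(c)*1e3,1)} F {F.round(1)} T {T:.2f}")
        if abs(T)>Tmax: print("STOP torque"); break
        if np.abs(F).max()>15: print("STOP force"); break
        c[2]+=float(np.clip(.0001*(F[2]-Fd),-.0006,.0004)); c[0]+=float(np.clip(.00005*F[0],-1e-4,1e-4)); c[1]+=float(np.clip(.00005*F[1],-1e-4,1e-4))
    return c,yaw
E
python3 - <<'E'
from h import *
s=robot.sense(); c=[.5377,-.005,float(s["tcp_pos"][2])]
print(turn(c,np.radians(209),8))
E
```

```text
t21.73 yaw 3.60/3.60 depth 9.2 cmd [537.7  -5.  105.2] F [ 1.1 -0.   0.2] T 0.00
t21.98 yaw 3.55/3.55 depth 9.6 cmd [537.8  -5.  104.8] F [1.8 1.2 0.8] T -0.07
t22.23 yaw 3.50/3.50 depth 9.9 cmd [537.8  -4.9 104.5] F [2.5 0.5 0. ] T -0.05
t22.48 yaw 3.45/3.45 depth 10.3 cmd [537.9  -4.9 104.1] F [0.9 1.4 1.1] T -0.05
t22.73 yaw 3.40/3.40 depth 10.6 cmd [538.   -4.8 103.8] F [2.1 0.3 2.5] T -0.08
t22.98 yaw 3.35/3.35 depth 10.8 cmd [538.1  -4.8 103.7] F [2.2 0.7 1.3] T -0.06
t23.23 yaw 3.30/3.30 depth 11.0 cmd [538.2  -4.8 103.4] F [1.7 0.1 0.8] T -0.06
t23.48 yaw 3.25/3.25 depth 11.3 cmd [538.3  -4.8 103.1] F [0.1 1.4 3.2] T -0.09
([0.5382818120542139, -0.004723584852906177, 0.10298735821485389], np.float64(3.24773813666815))
```

Run:
```python
from h import *
print(turn([.5383,-.0047,.1030],3.2477,20))
```

```text
t23.73 yaw 3.20/3.20 depth 11.7 cmd [538.3  -4.7 103. ] F [ 1.2  1.3 -1.5] T -0.05
t23.98 yaw 3.15/3.15 depth 12.4 cmd [538.4  -4.6 102.4] F [ 1.9  1.1 -1. ] T -0.01
t24.23 yaw 3.10/3.10 depth 12.8 cmd [538.5  -4.6 101.9] F [ 2.1  0.6 -1.7] T 0.01
t24.48 yaw 3.05/3.05 depth 13.3 cmd [538.6  -4.6 101.4] F [ 1.8 -0.  -2.4] T 0.03
t24.73 yaw 3.00/3.00 depth 13.7 cmd [538.6  -4.6 100.8] F [ 0.9 -0.3  0.2] T -0.04
t24.98 yaw 2.95/2.95 depth 14.0 cmd [538.7  -4.6 100.4] F [0.2 0.5 0.7] T -0.08
t25.23 yaw 2.90/2.90 depth 14.3 cmd [538.7  -4.5 100.1] F [-0.3 -0.6  1.1] T 0.01
t25.48 yaw 2.85/2.85 depth 14.6 cmd [538.7  -4.6  99.8] F [ 0.2 -0.3  2.4] T -0.04
t25.73 yaw 2.80/2.80 depth 14.8 cmd [538.7  -4.6  99.6] F [-0.5  0.4  2.6] T -0.04
t25.98 yaw 2.75/2.75 depth 14.9 cmd [538.7  -4.6  99.5] F [-0.4 -0.3  3.1] T -0.02
t26.23 yaw 2.70/2.70 depth 15.0 cmd [538.7  -4.6  99.4] F [-0.7 -0.2  2.5] T -0.03
t26.48 yaw 2.65/2.65 depth 15.2 cmd [538.6  -4.6  99.2] F [0.2 1.2 3. ] T -0.04
t26.73 yaw 2.60/2.60 depth 15.3 cmd [538.6  -4.5  99.1] F [ 1.1 -1.2  3.4] T 0.02
t26.98 yaw 2.55/2.55 depth 15.4 cmd [538.7  -4.6  99.1] F [-0.2 -0.2  3.6] T -0.02
t27.23 yaw 2.50/2.50 depth 15.4 cmd [538.7  -4.6  99. ] F [-0.3  0.3  4.5] T -0.02
t27.48 yaw 2.45/2.45 depth 15.4 cmd [538.7  -4.6  99.1] F [-0.4  0.1  3.7] T -0.08
t27.73 yaw 2.40/2.40 depth 15.4 cmd [538.6  -4.6  99. ] F [ 0.6 -0.5  3.1] T -0.02
t27.98 yaw 2.35/2.35 depth 15.5 cmd [538.7  -4.6  99. ] F [ 1.  -0.1  2.7] T -0.05
t28.23 yaw 2.30/2.30 depth 15.6 cmd [538.7  -4.6  98.8] F [-0.4  0.3  4. ] T -0.03
t28.48 yaw 2.25/2.25 depth 15.7 cmd [538.7  -4.6  98.8] F [-0.5  0.6  4.2] T -0.08
([0.5386802511476041, -0.004565707054765082, 0.098845062676287], 2.2477000000000036)
```

Run:
```python
from h import *
print(turn([.5387,-.0046,.0988],2.2477,24))
st()
```

```text
t28.73 yaw 2.20/2.20 depth 15.7 cmd [538.7  -4.6  98.8] F [-0.1  0.5  4.6] T -0.04
t28.98 yaw 2.15/2.15 depth 15.6 cmd [538.7  -4.6  98.9] F [0.  0.2 4.2] T -0.06
t29.23 yaw 2.10/2.10 depth 15.6 cmd [538.7  -4.6  98.9] F [-0.9  1.1  3.3] T -0.02
t29.48 yaw 2.05/2.05 depth 15.7 cmd [538.6  -4.5  98.8] F [ 0.  -0.1  4.1] T -0.05
t29.73 yaw 2.00/2.00 depth 15.7 cmd [538.6  -4.5  98.8] F [ 0.4 -0.2  4.1] T -0.01
t29.98 yaw 1.95/1.95 depth 15.8 cmd [538.7  -4.5  98.8] F [-0.1  1.1  2.9] T -0.04
t30.23 yaw 1.90/1.90 depth 16.0 cmd [538.7  -4.5  98.7] F [0.3 0.  1.5] T -0.06
t30.48 yaw 1.85/1.85 depth 16.2 cmd [538.7  -4.5  98.5] F [ 1.  -0.9  0.5] T -0.08
t30.73 yaw 1.80/1.80 depth 16.4 cmd [538.7  -4.5  98.1] F [0.7 0.3 0.1] T 0.32
STOP torque
([0.5387266842016936, -0.00451731376978875, 0.0981217584727396], 1.7977000000000005)
 t30.7 p [538.7  -4.5  98.1] yaw1.80 F [0.7 0.3 0.1] T [-0.04 -0.29  0.32] op0.122 g60
```

Torque jumped at the angle where the stops are expected (about 106° in all). I'll check with small steps whether it keeps rising stiffly.

Run:
```python
from h import *
print(turn([.5387,-.0045,.0978],1.7977,5,d=.015,Fd=3,Tmax=.42))
robot.sleep(.2); st()
g=robot.grab_frame("scene"); cv2.imwrite("pics/s1.png",cv2.resize(g["image"][190:290,260:390,::-1],None,fx=6,fy=6,interpolation=2))
```

```text
t30.98 yaw 1.78/1.78 depth 16.5 cmd [538.7  -4.5  97.8] F [ 0.3 -0.4  5. ] T 0.61
STOP torque
([0.5387, -0.0045, 0.0978], 1.7827000000000002)
 t31.2 p [538.8  -4.5  98. ] yaw1.78 F [-1.1 -1.6  4.7] T [-0.19 -0.    0.62] op0.122 g61
```

View pics/s1.png

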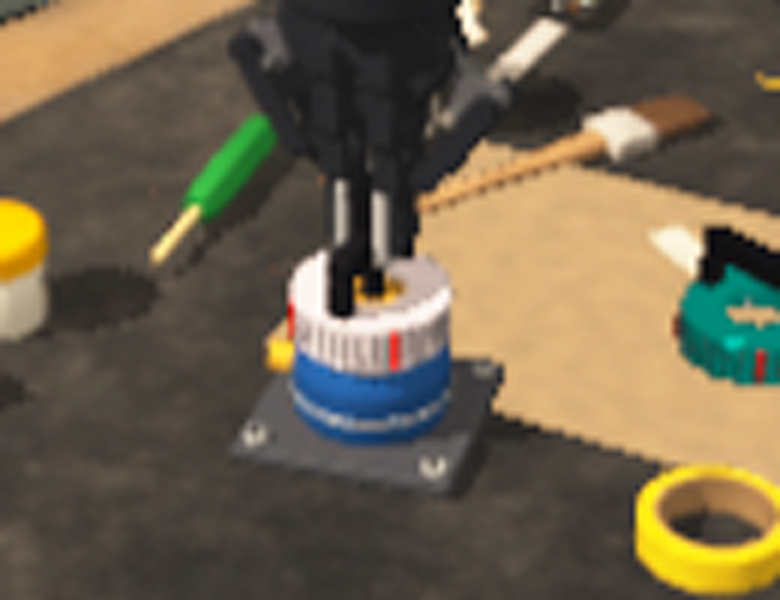

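Run:
```python
from h import *
robot.move_straight([.5387,-.0045,.0980],.05,attitude=[P,0,1.800]); st("relax")
robot.move_straight([.5387,-.0045,.0984],.02); st("tug")
robot.grip(.45); st("open")
robot.move_straight([.5387,-.0045,.135],.12)
robot.grip(0,20)
print(robot.move_straight([.5387,-.0045,.109],.02,contact_N=2.5))
for i in range(4): s=st("touch"); robot.sleep(.03)
print("bar top", np.round((s["tcp_pos"][2]-.011)*1e3,1),"home would be 102, gap 105")
robot.move_straight([.5387,-.0045,.14],.12); robot.grip(.45)
```

```text
relax t31.5 p [538.8  -4.5  98. ] yaw1.80 F [ 0.7 -0.9  4.2] T [-0.14 -0.14  0.33] op0.126 g60
tug t31.7 p [538.8  -4.5  98.1] yaw1.80 F [ 1.8 -0.4  0.2] T [-0.05 -0.5   0.32] op0.119 g60
open t32.1 p [538.3  -4.5  98.2] yaw1.80 F [-0.3 -0.6  1.2] T [-0.04 -0.03 -0.02] op0.450 g0
True
touch t34.0 p [538.7  -4.6 113.1] yaw1.80 F [-0.7 -0.7  5.2] T [-0.09  0.12  0.06] op-0.003 g2
touch t34.0 p [538.6  -4.5 113.2] yaw1.80 F [-0.4 -0.5  5.8] T [-0.02  0.04 -0.  ] op0.001 g2
touch t34.1 p [538.6  -4.5 113.2] yaw1.80 F [0.4 1.1 4.6] T [-0.02  0.05  0.04] op0.002 g2
touch t34.1 p [538.6  -4.5 113.2] yaw1.80 F [-0.1 -0.3  5.2] T [-0.06  0.06 -0.03] op0.001 g3
bar top 102.2 home would be 102, gap 105
```

The bar top was felt at 102.2 mm (102 expected when home), so the ring is home. Move clear and hand in.

Run:
```python
from h import *
robot.move_straight([.5387,-.0045,.22],.15); st()
print(robot.close_job())
```

```text
t35.7 p [538.1  -4.8 219.3] yaw1.80 F [ 0.  -0.2 -0.2] T [ 0.01 -0.02  0.  ] op0.447 g0
the job is handed in; nothing more can be done
None
```

The strainer disk is seated in the pot and the clamp ring is screwed home against its stops: I felt the bar top at 102.2 mm, against 102 mm expected. Torque at the stops briefly read 0.62 N m, above the 0.3 that is enough but under the 0.8 limit, and I handed the job in at about 36 s with the gripper clear.

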